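Weigh down a drying tile with the heavy jar

ROBOT

A 6-joint arm with a two-finger parallel gripper is mounted at the origin on a cart in front of the work surface, level with it; the furniture and walls round the work are solid. World frame = base frame: x ahead of the robot, y to its left, z up, the work surface at z = 0. Lengths are in m, angles in rad, forces in N, time in s.
With the tool pointing down it reaches from about 0.4 to 0.925 m from the base axis. Payload 12.5 kg.
Tool frame: the origin (TCP) lies at the very end of the fingers, on their centre line; the grasp point (between the pads) lies 19 mm behind it (grip_depth is the z of the grasp point in the tool frame, in m); z points along the fingers, y is the line along which they close (so a half turn about z gives the same grasp; the last joint's range is limited). The gripper opens to 95 mm and grips with 3 to 60 N. Pads are 20 mm wide; open, the fingers measure 119 mm over their backs; the gripper's body (75 mm by 180 mm) begins 59 mm behind the grasp point.
Start: joints at [-1.384, 0.491, 1.559, -0, 1.092, -0.106], TCP at [0.18, -0.598, 0.215] pointing down, gripper open.
Joint ranges: [-3.1, 3.1], [-0.84, 2.19], [0.05, 2.79], [-1.13, 4.28], [0.06, 2.93], [-2.69, 2.69]. Speed limits (rad/s): [2.22, 2.22, 2.79, 3.14, 3.14, 3.14].

INTERFACE

Orientations are given as a unit quaternion [x, y, z, w].
In Python, from plant import read_state, grab_frame, close_job, recognise, silhouettes, pinpoint, grip_depth gives the robot as it stands.
- The arm moves only by the tool apply_moves, never from a script. Its argument "steps" is a list of rows, each an object with "fingers": the opening, from 0 (shut) to 1 (fully open); "travel": the shift along the tool's x, y, z in units of 25 mm (1.0 is 25 mm), a list of three; "turn": the turn, a rotation vector about the tool's x, y, z in degrees, a list of three. A call has 1 to 5 rows; each row is the pose to reach, as a shift and turn from the pose commanded when the call began, along the tool's axes at that moment; what a row does not reach only later rows make up. A row lasts 1/12 s, in which the tool goes at most 41.7 mm and 7.16 degrees, less where a joint would pass 70% of its speed; a pose out of reach is approached as far as the arm can. A call with a gripper value outside its range is refused whole. The fingers move at their own pace and stop on an object; "squeeze" is the grip in N (left out, the last holds). Time passes only in rows, so rows that repeat a pose let the fingers close. It gives the time, the measured TCP pose, the force, the opening and the grip force at its end, in the units of the state.
- read_state(): the state, without advancing time (a new reading comes with each control period).
- grab_frame(name): name is "scene" or "top" or "wrist"; returns a dict with "image" (480x640x3 uint8, red, green, blue), "fx", "fy", "cx", "cy" (pixels), "extrinsics" (4x4, takes a point from camera to world coordinates). Camera axes: x right, y down, z forward; pixel columns grow to the right and rows downward; lengths in m; the calibration is good to about 2 mm. The wrist camera is an equidistant fisheye: a pixel r from the principal point sees the ray r / f radians off the axis. A picture is of the moment at which its call begins. There is no depth.
- close_job(): hands the job in; it is judged then, once.
Trained networks look in a picture, given as the dict that the camera call returned (one of the last four; its "shot" number tells which), for a name from the list of things; names that differ only in an ending like _2 or _b are one class to them, and where a whole thing is asked for, a point or a joint stands for the part that bears it (a point fixed in the world has none). Each returns a list of dicts, best first, with "p" (0 to 1); they miss things now and then, are a little off and sometimes report something else, mostly with a low value. They report only what shows in the picture. A call takes as long as a camera call. They do not tell look-alikes from the thing itself.
- recognise(picture, name): "xyz" ([x, y, z] in m, in world coordinates, good to about 4 mm: the middle of the surface that is visible of it).
- silhouettes(picture, name): "pixels" (480x640 bool, what is visible of it).
- pinpoint(picture, name): "xyz" ([x, y, z] in m, in world coordinates, good to about 4 mm: a listed point, or the origin of a listed thing).
The state is a dict: "t": time; "q": joint angles; "dq": joint speeds; "joint_efforts": joint torques, N m; "position": TCP position; "orientation": TCP orientation; "force": force on the tool from outside, world axes, zero at the start; "torque": the same for the moment, N m; "width": finger opening in m; "grip_force": force on a finger pad.
Only numpy, scipy, OpenCV 4.12 (cv2) and the standard library are available. Lean on these libraries where they do the work, as an engineer would, in place of code of your own. Each camera call takes 0.05 s, during which the arm holds its last target. There are 200 camera calls.

TASK

The clay tile drying on the plaster block must not warp: lay the small plywood press board flat on it, centred and lined up with the tile, and let go of it. Then weigh the board down with the heavy jar: of the three look-alike lidded jars only one has a lead plug inside, so find it by feel, and set it down gently, upright, on the middle of the board. The tile is soft, so do not press on it hard; tip no jar over, and leave the two light jars standing upright on the bench.

Things in the scene. Friction and masses are not known exactly. Their poses are not given: they have to be found in the camera images.
- block: plaster drying block, 220 x 66 x 85 mm (x, y, z), pale and blotched, fixed to the bench; origin at the centre of its underside, x along its length, z up
- tile: flat clay tile, 100 x 60 x 10 mm (x, y, z), lying loose and flat on top of the plaster block, its underside 85 mm above the bench; origin at the centre of its underside, x along its length
- board: plywood press board, 140 x 66 x 8 mm (x, y, z), lying loose and flat on the bench at the start, weight 60 g; origin at the centre of its underside, x along its length; grip it across its 66 mm width
- jar_a: glaze jar with a closed dark grey screw lid, pale body 64 mm in diameter up to 78 mm high, 91 mm high with the 60 mm wide lid; origin at the centre of its underside, z up. The three jars look exactly alike. One of them, any of the three, holds a lead plug (the jar weighs 0.5 to 0.75 kg in all); the other two hold a cork one (0.1 to 0.2 kg in all). The lids do not come off
- jar_b: glaze jar with a closed dark grey screw lid, pale body 64 mm in diameter up to 78 mm high, 91 mm high with the 60 mm wide lid; origin at the centre of its underside, z up. The three jars look exactly alike. One of them, any of the three, holds a lead plug (the jar weighs 0.5 to 0.75 kg in all); the other two hold a cork one (0.1 to 0.2 kg in all). The lids do not come off
- jar_c: glaze jar with a closed dark grey screw lid, pale body 64 mm in diameter up to 78 mm high, 91 mm high with the 60 mm wide lid; origin at the centre of its underside, z up. The three jars look exactly alike. One of them, any of the three, holds a lead plug (the jar weighs 0.5 to 0.75 kg in all); the other two hold a cork one (0.1 to 0.2 kg in all). The lids do not come off
Not all that is in view belongs to the job. Leave any blue, green or red look-alike of the jar_a alone.

How it is judged:
By the outcome, as a careful person would: the job done as asked, in the order asked, and still so for the second after the job is handed in, with the robot touching nothing.
It also fails if it takes over 72 s, if anything falls off the work surface, if the arm or the gripper's body presses on something with over 40 N, if the wrist force passes 120 N, or if a joint passes its speed limit or range.

## Working session

There is one attempt and no reset: what is moved stays moved. The work goes in short steps, Python scripts to look and compute and a tool call to move; the robot and the scene stay as the last step left them, time stands still between calls to the robot, and variables do not carry over. Pictures are saved under pics/ and viewed, at most 10 in all, crops included, and the job is handed in when it is done.

Besides the shell and the picture viewer there is one more tool, called after ">>>" by a JSON object that holds its "fn" and its "kwargs", one argument or row to a line. apply_moves: Moves the arm, as the interface text tells. Its arguments: {"type":"object","properties":{"steps":{"type":"array"},"squeeze":{"type":"number"}},"required":["steps"]}

```bash
mkdir -p pics; python3 - <<'E'
from plant import *
import cv2,numpy as np
s=read_state();print({k:np.round(v,3).tolist() for k,v in s.items()},grip_depth)
ims=[]
for n in("scene","top"):
    f=grab_frame(n);ims.append(f["image"])
    cv2.imwrite(f"pics/{n}0.png",f["image"][:,:,::-1])
    print(n,f["fx"],f["cx"],f["cy"],np.round(f["extrinsics"],3).tolist())
    for o in("block","tile","board","jar_a"):
        print(o,[(round(d["p"],2),np.round(d["xyz"],3).tolist()) for d in pinpoint(f,o)])
E
```

```text
{'t': 0.0, 'q': [-1.384, 0.492, 1.559, -0.0, 1.092, -0.106], 'dq': [0.002, -0.001, 0.0, -0.001, 0.001, 0.0], 'joint_efforts': [0.001, -61.263, -25.819, 0.069, 0.048, -0.0], 'position': [0.18, -0.598, 0.214], 'orientation': [0.989, 0.146, -0.0, -0.001], 'force': [-1.179, 0.245, -0.57], 'torque': [-0.002, 0.018, 0.015], 'grip_force': 0.0, 'width': 0.095} -0.0188
scene 569.0946937580375 318.89640167722155 247.44929775219768 [[-0.555, -0.352, 0.753, -0.64], [-0.832, 0.243, -0.499, 0.744], [-0.007, -0.904, -0.428, 0.745], [0.0, 0.0, 0.0, 1.0]]
block [(0.8, [0.527, 0.194, -0.001])]
tile [(0.74, [0.526, 0.198, 0.085])]
board []
jar_a [(0.78, [0.373, 0.325, 0.002]), (0.68, [0.458, -0.371, 0.0]), (0.67, [0.399, 0.042, 0.002]), (0.64, [0.628, -0.227, 0.001]), (0.62, [0.632, -0.005, -0.001]), (0.62, [0.54, 0.059, 0.002])]
top 533.2719978731966 316.1003316535897 236.5727877309857 [[0.03, -0.99, 0.136, 0.369], [-0.999, -0.033, -0.02, -0.01], [0.024, -0.136, -0.99, 1.239], [0.0, 0.0, 0.0, 1.0]]
block [(0.78, [0.526, 0.19, -0.001])]
tile [(0.92, [0.519, 0.198, 0.083])]
board [(0.96, [0.444, -0.115, 0.001])]
jar_a [(0.96, [0.374, 0.324, -0.001]), (0.91, [0.631, -0.002, -0.003]), (0.75, [0.396, 0.044, 0.001]), (0.65, [0.634, -0.232, 0.004]), (0.64, [0.546, 0.06, -0.001]), (0.56, [0.454, -0.37, -0.001])]
```

View pics/top0.png

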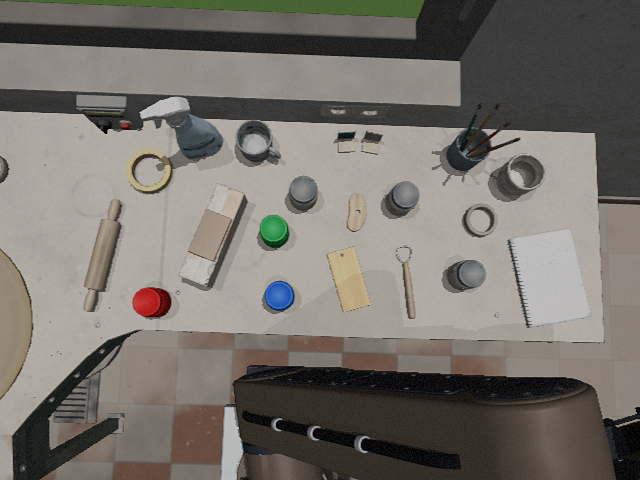

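View pics/scene0.png

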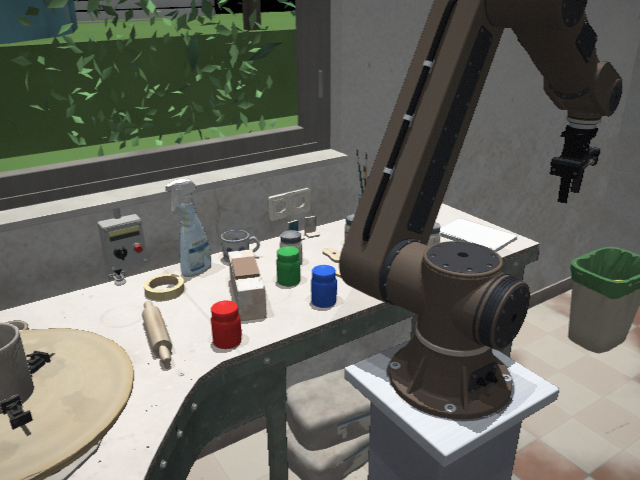

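The top view shows grey-lidded jars at (303,192), (403,197) and (466,275). The look-alikes to leave alone are green (274,230), blue (279,295) and red (151,302). The board is at (348,279), and the tile sits on the block at (212,233). The wooden tool at (407,285), the bread-shaped piece at (357,212) and the mug at (255,141) aren't part of the job. Next I'll measure poses and check a close crop.

```bash
cat > h.py <<'E'
from plant import *
import cv2,numpy as np
def plane(f,px,z):
    px=np.asarray(px,float).reshape(-1,2);E=f["extrinsics"]
    r=np.c_[(px[:,0]-f["cx"])/f["fx"],(px[:,1]-f["cy"])/f["fy"],np.ones(len(px))]@E[:3,:3].T
    return (E[:3,3]+r*((z-E[2,3])/r[:,2])[:,None])[:,:2]
def rect(f,name,z):
    d=silhouettes(f,name)
    if not d: return None
    m=d[0]["pixels"].astype(np.uint8)
    c=max(cv2.findContours(m,cv2.RETR_EXTERNAL,cv2.CHAIN_APPROX_NONE)[0],key=cv2.contourArea)
    w=plane(f,c,z)
    (cx,cy),(a,b),t=cv2.minAreaRect((w*1000).astype(np.float32))
    if a<b:a,b,t=b,a,t+90
    t=(t+90)%180-90
    return dict(p=round(d[0]["p"],2),c=[round(cx,1),round(cy,1)],s=[round(a,1),round(b,1)],yaw=round(t,1))
E
python3 - <<'E'
from h import *
f=grab_frame("top")
print("tile",rect(f,"tile",.095));print("board",rect(f,"board",.008));print("block",rect(f,"block",.085))
im=f["image"][:,:,::-1][160:330,170:500]
cv2.imwrite("pics/crop.png",cv2.resize(im,None,fx=2.4,fy=2.4,interpolation=cv2.INTER_CUBIC))
for n in "jar_a","board":
  for d in recognise(f,n): print(n,round(d["p"],2),np.round(d["xyz"],3))
s=read_state();print(s["position"],s["orientation"])
E
```

```text
tile {'p': 0.6, 'c': [522.9, 195.2], 's': [98.2, 60.9], 'yaw': -18.6}
board {'p': 0.88, 'c': [443.3, -113.8], 's': [142.0, 69.8], 'yaw': 16.8}
block {'p': 0.74, 'c': [523.7, 187.2], 's': [220.0, 80.3], 'yaw': -19.7}
jar_a 0.97 [ 0.453 -0.361  0.089]
jar_a 0.94 [ 0.624 -0.004  0.09 ]
jar_a 0.93 [0.398 0.042 0.091]
jar_a 0.84 [ 0.625 -0.223  0.093]
jar_a 0.82 [0.376 0.315 0.087]
jar_a 0.76 [0.536 0.06  0.09 ]
board 0.71 [ 0.443 -0.115  0.012]
[ 0.18041176 -0.59840285  0.21466475] [ 9.89302225e-01  1.45880452e-01 -3.26173884e-06  4.21538663e-05]
```

View pics/crop.png

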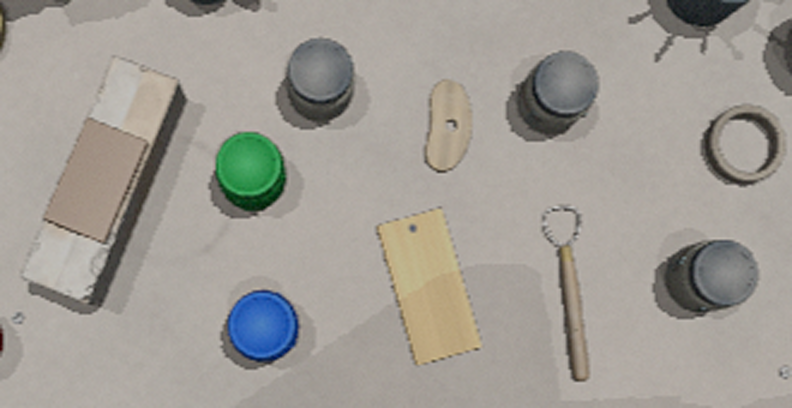

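The crop confirms it: plain board with a hole at (430,285), three grey-lidded jars at (320,80), (560,90) and (712,275), and the tile on the block at (97,180). The tool is already aligned with the board, so I'm moving above it.

>>> {"fn": "apply_moves", "kwargs": {
  "steps": [
    {"fingers":1,"travel":[1.1,-1.1,0],"turn":[0,0,0]},
    {"fingers":1,"travel":[2.2,-2.2,0],"turn":[0,0,0]},
    {"fingers":1,"travel":[3.3,-3.3,0],"turn":[0,0,0]},
    {"fingers":1,"travel":[4.4,-4.4,0],"turn":[0,0,0]},
    {"fingers":1,"travel":[5.5,-5.5,0],"turn":[0,0,0]}
  ],
  "squeeze": 15
}}

```text
t: 1.22
position: [0.2728, -0.4254, 0.2147]
orientation: [0.989, 0.146, 0.0, 0.0]
force: [0.9, 0.1, 1.0]
width: 0.0948
grip_force: 0.0
```

>>> {"fn": "apply_moves", "kwargs": {
  "steps": [
    {"fingers":1,"travel":[1.1,-1.1,0],"turn":[0,0,0]},
    {"fingers":1,"travel":[2.2,-2.2,0],"turn":[0,0,0]},
    {"fingers":1,"travel":[3.3,-3.3,0],"turn":[0,0,0]},
    {"fingers":1,"travel":[4.4,-4.4,0],"turn":[0,0,0]},
    {"fingers":1,"travel":[5.5,-5.5,0],"turn":[0,0,0]}
  ]
}}

```text
t: 1.63
position: [0.3648, -0.2541, 0.2149]
orientation: [0.989, 0.146, 0.0, 0.0]
force: [0.0, -0.8, -0.9]
width: 0.0947
grip_force: 0.0
```

>>> {"fn": "apply_moves", "kwargs": {
  "steps": [
    {"fingers":1,"travel":[1.1,-1.1,0.6],"turn":[0,0,0]},
    {"fingers":1,"travel":[2.2,-2.1,1.2],"turn":[0,0,0]},
    {"fingers":1,"travel":[3.3,-3.2,1.8],"turn":[0,0,0]},
    {"fingers":1,"travel":[4.4,-4.3,2.4],"turn":[0,0,0]},
    {"fingers":1,"travel":[4.67,-4.52,3],"turn":[0,0,0]}
  ]
}}

```text
t: 2.05
position: [0.4451, -0.1101, 0.1392]
orientation: [0.989, 0.147, 0.001, 0.0]
force: [-0.7, -1.3, -0.5]
width: 0.0953
grip_force: 0.0
```

```bash
python3 - <<'E'
from h import *
s=read_state();print(s["t"],s["position"],s["orientation"],s["force"])
w=grab_frame("wrist");cv2.imwrite("pics/w1.png",w["image"][:,:,::-1])
print([(d["p"],np.round(d["xyz"],3)) for d in pinpoint(w,"board")])
f=grab_frame("top");print([(d["p"],np.round(d["xyz"],3)) for d in pinpoint(f,"board")],rect(f,"board",.008),rect(f,"tile",.095),rect(f,"block",.085))
print(w["extrinsics"],w["fx"],w["cx"],w["cy"])
E
```

```text
2.05 [ 0.44507044 -0.11011805  0.1392074 ] [9.89088873e-01 1.47319072e-01 5.33571455e-04 8.26544164e-05] [-0.71523402 -1.26839465 -0.48495843]
[(0.96, array([ 0.439, -0.11 ,  0.001]))]
[] None {'p': 0.9, 'c': [522.4, 196.1], 's': [98.3, 59.0], 'yaw': -21.6} {'p': 0.95, 'c': [523.8, 187.5], 's': [219.9, 80.7], 'yaw': -19.6}
[[ 2.91386699e-01 -9.23730722e-01 -2.48626919e-01  5.14428791e-01]
 [-9.56605135e-01 -2.81199459e-01 -7.63772187e-02 -8.86645815e-02]
 [ 6.38228147e-04  2.60093093e-01 -9.65583334e-01  3.10752787e-01]
 [ 0.00000000e+00  0.00000000e+00  0.00000000e+00  1.00000000e+00]] 371.64829954431775 321.2512329298829 238.90074077247098
```

View pics/w1.png

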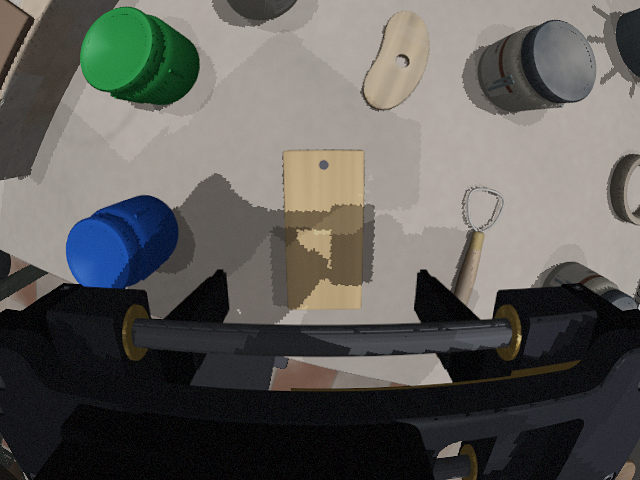

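The wrist view shows the board at (324,230) between the open fingers, with blue, green and grey jars clear of them. I'm measuring it with the fisheye model.

```bash
cat >> h.py <<'E'
_p=plane
def plane(f,px,z):
    if f.get("wrist") is None: return _p(f,px,z)
    px=np.asarray(px,float).reshape(-1,2);E=f["extrinsics"]
    v=np.c_[px[:,0]-f["cx"],px[:,1]-f["cy"]]/f["fx"];th=np.linalg.norm(v,axis=1)+1e-9
    r=np.c_[v*(np.sin(th)/th)[:,None],np.cos(th)]@E[:3,:3].T
    return (E[:3,3]+r*((z-E[2,3])/r[:,2])[:,None])[:,:2]
def wrist():
    f=grab_frame("wrist");f["wrist"]=1;return f
def tool(s,target):
    from scipy.spatial.transform import Rotation as R
    r=R.from_quat(s["orientation"]);x=r.as_matrix()[:,0]
    return np.round(r.inv().apply(np.array(target)-s["position"])/.025,2),round(float(np.degrees(np.arctan2(x[1],x[0]))),2)
E
python3 - <<'E'
from h import *
s=read_state();w=wrist();b=rect(w,"board",.008);print(b,s["position"]);c=b["c"]
print(tool(s,[c[0]/1000,c[1]/1000,.003]))
E
```

```text
{'p': 0.85, 'c': [441.4, -113.3], 's': [140.9, 66.4], 'yaw': 17.6} [ 0.44349122 -0.11496341  0.14046347]
(array([-0.07, -0.09,  5.5 ]), 16.68)
```

>>> {"fn": "apply_moves", "kwargs": {
  "steps": [
    {"fingers":1,"travel":[-0.05,-0.05,1.5],"turn":[0,0,-0.8]},
    {"fingers":1,"travel":[-0.05,-0.05,3],"turn":[0,0,-0.8]},
    {"fingers":1,"travel":[-0.05,-0.05,4.5],"turn":[0,0,-0.8]},
    {"fingers":1,"travel":[-0.05,-0.05,5.2],"turn":[0,0,-0.8]},
    {"fingers":1,"travel":[-0.05,-0.05,5.48],"turn":[0,0,-0.8]}
  ]
}}

```text
t: 2.92
position: [0.4409, -0.1133, 0.0005]
orientation: [0.988, 0.152, -0.001, -0.001]
force: [-0.7, -0.1, -0.8]
width: 0.0946
grip_force: 0.0
```

>>> {"fn": "apply_moves", "kwargs": {
  "steps": [
    {"fingers":0.6,"travel":[0,0,0],"turn":[0,0,0]},
    {"fingers":0.6,"travel":[0,0,0],"turn":[0,0,0]},
    {"fingers":0.6,"travel":[0,0,0],"turn":[0,0,0]},
    {"fingers":0.6,"travel":[0,0,0],"turn":[0,0,0]},
    {"fingers":0.6,"travel":[0,0,0],"turn":[0,0,0]}
  ]
}}

```text
t: 3.33
position: [0.4424, -0.1132, 0.0035]
orientation: [0.988, 0.153, 0.001, 0.0]
force: [0.1, 0.3, -0.6]
width: 0.0671
grip_force: 0.0
```

>>> {"fn": "apply_moves", "kwargs": {
  "steps": [
    {"fingers":0.2,"travel":[0,0,0],"turn":[0,0,0]},
    {"fingers":0.2,"travel":[0,0,0],"turn":[0,0,0]},
    {"fingers":0.2,"travel":[0,0,0],"turn":[0,0,0]},
    {"fingers":0.2,"travel":[0,0,-0.3],"turn":[0,0,0]},
    {"fingers":0.2,"travel":[0,0,-1],"turn":[0,0,0]}
  ],
  "squeeze": 15
}}

```text
t: 3.75
position: [0.4412, -0.1127, 0.0272]
orientation: [0.988, 0.153, -0.001, -0.001]
force: [0.4, 0.1, -1.2]
width: 0.0659
grip_force: 15.0
```

>>> {"fn": "apply_moves", "kwargs": {
  "steps": [
    {"fingers":0.2,"travel":[0,0,-1],"turn":[0,0,0]},
    {"fingers":0.2,"travel":[0,0,-2],"turn":[0,0,0]},
    {"fingers":0.2,"travel":[0,0,-4],"turn":[0,0,0]},
    {"fingers":0.2,"travel":[0,0,-5],"turn":[0,0,0]},
    {"fingers":0.2,"travel":[0,0,-5.8],"turn":[0,0,0]}
  ]
}}

```text
t: 4.17
position: [0.4423, -0.1131, 0.1766]
orientation: [0.988, 0.153, 0.002, 0.001]
force: [-1.0, -0.7, -0.5]
width: 0.0659
grip_force: 15.0
```

```bash
python3 - <<'E'
from h import *
w=wrist();s=read_state();print(s["t"],s["position"],s["width"],s["grip_force"]);
z=s["position"][2]+.005
print(rect(w,"board",z),rect(w,"tile",.095))
print(tool(s,[.5225,.1957,.16]))
cv2.imwrite("pics/w2.png",w["image"][:,:,::-1])
E
```

```text
4.2167 [ 0.44332219 -0.11343439  0.17871541] 0.06570567740906323 14.998198002576828
{'p': 0.97, 'c': [468.3, -104.9], 's': [85.8, 65.7], 'yaw': 17.6} {'p': 0.78, 'c': [522.5, 193.7], 's': [101.4, 69.9], 'yaw': -21.0}
(array([  6.75, -10.83,   0.73]), 17.59)
```

>>> {"fn": "apply_moves", "kwargs": {
  "steps": [
    {"fingers":0.2,"travel":[0.5,-0.8,0],"turn":[0,0,0]},
    {"fingers":0.2,"travel":[1.2,-1.9,0],"turn":[0,0,0]},
    {"fingers":0.2,"travel":[1.9,-3.1,0],"turn":[0,0,0]},
    {"fingers":0.2,"travel":[2.6,-4.2,0],"turn":[0,0,0]},
    {"fingers":0.2,"travel":[3.4,-5.4,0],"turn":[0,0,0]}
  ]
}}

```text
t: 4.73
position: [0.4815, 0.0427, 0.1714]
orientation: [0.988, 0.153, -0.001, -0.0]
force: [1.1, -0.7, -0.9]
width: 0.0655
grip_force: 15.0
```

>>> {"fn": "apply_moves", "kwargs": {
  "steps": [
    {"fingers":0.2,"travel":[0.7,-1.1,0],"turn":[0,0,7]},
    {"fingers":0.2,"travel":[1.4,-2.2,0],"turn":[0,0,14]},
    {"fingers":0.2,"travel":[2.1,-3.3,0],"turn":[0,0,21]},
    {"fingers":0.2,"travel":[2.8,-4.5,0],"turn":[0,0,28]},
    {"fingers":0.2,"travel":[3.35,-5.4,0],"turn":[0,0,35]}
  ]
}}

```text
t: 5.15
position: [0.5208, 0.1976, 0.171]
orientation: [0.988, -0.154, -0.001, 0.0]
force: [-0.8, -0.6, -0.2]
width: 0.0656
grip_force: 15.0
```

>>> {"fn": "apply_moves", "kwargs": {
  "steps": [
    {"fingers":0.2,"travel":[0,0,0],"turn":[0,0,2.5]},
    {"fingers":0.2,"travel":[0,0,0],"turn":[0,0,2.5]}
  ]
}}

```text
t: 5.32
position: [0.5205, 0.1965, 0.1708]
orientation: [0.985, -0.173, -0.001, 0.001]
force: [-0.4, -0.5, 0.1]
width: 0.0659
grip_force: 15.0
```

```bash
python3 - <<'E'
from h import *
w=wrist();s=read_state();print(s["t"],s["position"],s["width"],s["grip_force"],s["force"]);
z=s["position"][2]+.005
print(rect(w,"board",z),rect(w,"tile",.095),rect(w,"block",.085))
print(tool(s,[.5225,.1957,.10]))
cv2.imwrite("pics/w3.png",w["image"][:,:,::-1])
E
```

```text
5.3667 [0.52046492 0.19559298 0.17108632] 0.06563934281321271 14.998469352722168 [-0.44968827 -0.66736379 -0.10076504]
{'p': 0.76, 'c': [545.5, 187.4], 's': [86.3, 66.2], 'yaw': -20.3} None {'p': 0.64, 'c': [607.2, 166.1], 's': [65.2, 49.2], 'yaw': 70.4}
(array([ 0.08, -0.04,  2.84]), -19.78)
```

View pics/w3.png

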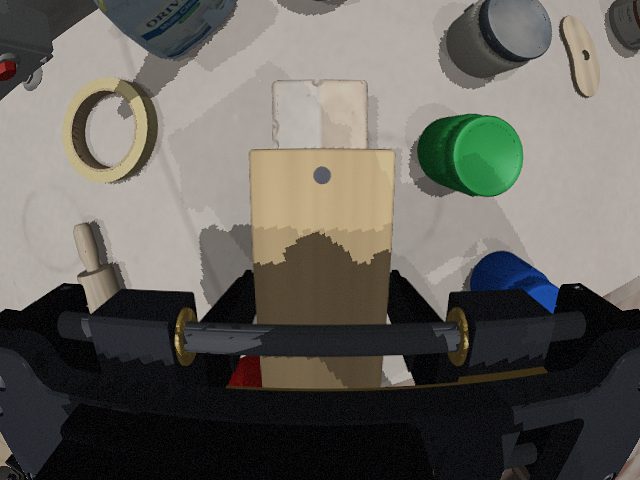

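The board is held square, its hole at (322,175), with the block end showing at (320,115). It hides the tile, so I'm refining the tile pose from the first top image by fitting its known outline.

```bash
cat > fit.py <<'E'
from h import *
from scipy.optimize import minimize
def fit(f,img,z,L,W,x0,m=.003):
    g=cv2.cvtColor(img,cv2.COLOR_BGR2LAB).astype(np.float32);E=np.linalg.inv(f["extrinsics"])
    def samp(P):
        c=np.c_[P,np.full(len(P),z)]@E[:3,:3].T+E[:3,3]
        u=(c[:,0]/c[:,2]*f["fx"]+f["cx"]).astype(np.float32);v=(c[:,1]/c[:,2]*f["fy"]+f["cy"]).astype(np.float32)
        return cv2.remap(g,u[None],v[None],cv2.INTER_LINEAR)[0]
    def cost(p):
        t=np.radians(p[2]);R=np.array([[np.cos(t),-np.sin(t)],[np.sin(t),np.cos(t)]]);k=np.linspace(-.9,.9,60)
        s=0
        for sx,sy in((1,0),(-1,0),(0,1),(0,-1)):
            def e(o):
                a=L/2+o;b=W/2+o
                return np.c_[np.full(60,sx*a),k*W/2] if sx else np.c_[k*L/2,np.full(60,sy*b)]
            for q in(.5,1):
                i=samp(e(-m*q)@R.T+p[:2]/1000);o=samp(e(m*q)@R.T+p[:2]/1000)
                s+=np.minimum(np.linalg.norm(i-o,axis=1),40).mean()
        return -s
    best=min((minimize(cost,np.array(x0)+d,method="Nelder-Mead",options=dict(initial_simplex=np.array(x0)+d+np.array([[0,0,0],[3,0,0],[0,3,0],[0,0,2]]))) for d in np.array([[0,0,0],[-2,1,1],[2,-1,-1],[1,2,2]])),key=lambda r:r.fun)
    return best.x.round(2),round(best.fun,1)
E
python3 - <<'E'
from fit import *
f=grab_frame("top");i=cv2.imread("pics/top0.png")
for m in(.002,.003,.005): print(m,fit(f,i,.095,.1,.06,[522.5,195.5,-20],m),fit(f,i,.008,.14,.066,[442.5,-113.5,17.4],m))
E
```

```text
0.002 (array([524.82, 197.91, -20.21]), np.float64(-243.2)) (array([ 444.04, -113.11,   17.21]), np.float64(-167.9))
0.003 (array([523.1 , 198.9 , -20.13]), np.float64(-252.6)) (array([ 443.15, -109.84,   17.65]), np.float64(-181.6))
0.005 (array([523.65, 200.62, -19.98]), np.float64(-242.3)) (array([ 443.61, -109.64,   17.58]), np.float64(-179.7))
```

>>> {"fn": "apply_moves", "kwargs": {
  "steps": [
    {"fingers":0.2,"travel":[-1.2,0,0],"turn":[0,0,0]},
    {"fingers":0.2,"travel":[-2.5,0,0],"turn":[0,0,0]},
    {"fingers":0.2,"travel":[-3.8,0,0],"turn":[0,0,0]},
    {"fingers":0.2,"travel":[-4.8,0,0],"turn":[0,0,0]},
    {"fingers":0.2,"travel":[-5,0,0],"turn":[0,0,0]}
  ]
}}

```text
t: 5.98
position: [0.4005, 0.2379, 0.1727]
orientation: [0.985, -0.172, -0.001, 0.0]
force: [1.4, 0.0, -1.0]
width: 0.0658
grip_force: 15.0
```

>>> {"fn": "apply_moves", "kwargs": {
  "steps": [
    {"fingers":0.2,"travel":[0,0,0],"turn":[0,0,0]},
    {"fingers":0.2,"travel":[0,0,0],"turn":[0,0,0]}
  ]
}}

```text
t: 6.15
position: [0.4047, 0.2377, 0.1729]
orientation: [0.985, -0.173, 0.001, -0.0]
force: [0.7, 0.5, -0.1]
width: 0.0655
grip_force: 15.0
```

```bash
python3 - <<'E'
from h import *
for k in range(2):
    w=wrist();s=read_state();print(s["t"],s["position"],s["dq"].max() if hasattr(s["dq"],"max") else s["dq"])
    z=s["position"][2]+.005
    print(rect(w,"board",z),rect(w,"tile",.095),rect(w,"block",.085),[(d["p"],np.round(d["xyz"],4)) for d in pinpoint(w,"tile")])
cv2.imwrite("pics/w4.png",w["image"][:,:,::-1])
print(tool(s,[.5225,.1965,.10]))
E
```

```text
6.2 [0.40495821 0.23762288 0.17277808] 0.01151577163167826
{'p': 0.95, 'c': [429.3, 228.7], 's': [87.0, 67.0], 'yaw': -19.7} {'p': 0.8, 'c': [521.9, 197.2], 's': [98.2, 59.9], 'yaw': -20.2} {'p': 0.88, 'c': [514.5, 198.2], 's': [97.8, 65.2], 'yaw': -19.6} [(0.59, array([0.523 , 0.2004, 0.0854]))]
6.45 [0.40434629 0.23761059 0.1724036 ] 0.0054826136239690595
None {'p': 0.75, 'c': [521.4, 197.2], 's': [98.0, 61.0], 'yaw': -20.2} {'p': 0.92, 'c': [496.4, 204.6], 's': [64.4, 59.7], 'yaw': 70.3} [(0.84, array([0.5225, 0.1995, 0.0851]))]
(array([ 5.  , -0.07,  2.9 ]), -19.97)
```

View pics/w4.png

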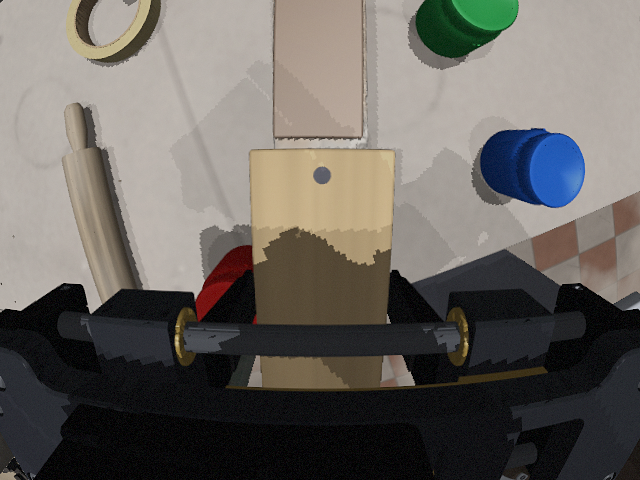

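The tile is visible on the block at (318,68) and the board in hand at (322,265), both aligned. I'm moving over the tile and descending most of the way.

>>> {"fn": "apply_moves", "kwargs": {
  "steps": [
    {"fingers":0.2,"travel":[1.2,0,0],"turn":[0,0,0]},
    {"fingers":0.2,"travel":[2.5,-0.1,0],"turn":[0,0,0]},
    {"fingers":0.2,"travel":[3.8,-0.1,0],"turn":[0,0,0]},
    {"fingers":0.2,"travel":[4.8,-0.1,0],"turn":[0,0,0]},
    {"fingers":0.2,"travel":[5.02,-0.1,0],"turn":[0,0,0]}
  ]
}}

```text
t: 7.07
position: [0.5258, 0.1963, 0.1723]
orientation: [0.985, -0.174, 0.001, -0.0]
force: [-1.0, 1.2, -0.6]
width: 0.0658
grip_force: 15.0
```

>>> {"fn": "apply_moves", "kwargs": {
  "steps": [
    {"fingers":0.2,"travel":[0,0,0.5],"turn":[0,0,0]},
    {"fingers":0.2,"travel":[0,0,1.2],"turn":[0,0,0]},
    {"fingers":0.2,"travel":[0,0,1.9],"turn":[0,0,0]},
    {"fingers":0.2,"travel":[0,0,2.3],"turn":[0,0,0]},
    {"fingers":0.2,"travel":[0,0,2.5],"turn":[0,0,0]}
  ]
}}

```text
t: 7.48
position: [0.5217, 0.1975, 0.1088]
orientation: [0.985, -0.173, -0.001, 0.0]
force: [-1.0, -0.2, -0.9]
width: 0.066
grip_force: 15.0
```

>>> {"fn": "apply_moves", "kwargs": {
  "steps": [
    {"fingers":0.2,"travel":[0,0,0],"turn":[0,0,0]},
    {"fingers":0.2,"travel":[0,0,0],"turn":[0,0,0]},
    {"fingers":0.2,"travel":[0,0,0],"turn":[0,0,0]}
  ]
}}

```text
t: 7.73
position: [0.5229, 0.1977, 0.1109]
orientation: [0.985, -0.173, 0.001, -0.0]
force: [-0.8, -0.5, -0.2]
width: 0.0657
grip_force: 15.0
```

```bash
python3 - <<'E'
from h import *
s=read_state();print(s["t"],s["position"],s["force"],tool(s,[.5228,.1972,.0985]))
E
```

```text
7.7333 [0.52294741 0.19769343 0.11093253] [-0.77491063 -0.48359262 -0.24710069] (array([0.  , 0.02, 0.5 ]), -19.91)
```

Now the last 12 mm, slowly.

>>> {"fn": "apply_moves", "kwargs": {
  "steps": [
    {"fingers":0.2,"travel":[0,0,0.12],"turn":[0,0,0]},
    {"fingers":0.2,"travel":[0,0,0.24],"turn":[0,0,0]},
    {"fingers":0.2,"travel":[0,0,0.34],"turn":[0,0,0]},
    {"fingers":0.2,"travel":[0,0,0.4],"turn":[0,0,0]},
    {"fingers":0.2,"travel":[0,0,0.42],"turn":[0,0,0]}
  ]
}}

```text
t: 8.15
position: [0.5225, 0.1975, 0.0993]
orientation: [0.985, -0.173, -0.0, 0.0]
force: [0.5, -0.1, -0.9]
width: 0.0659
grip_force: 15.0
```

>>> {"fn": "apply_moves", "kwargs": {
  "steps": [
    {"fingers":0.2,"travel":[0,0,0.02],"turn":[0,0,0]},
    {"fingers":0.2,"travel":[0,0,0.04],"turn":[0,0,0]},
    {"fingers":0.2,"travel":[0,0,0.04],"turn":[0,0,0]}
  ]
}}

```text
t: 8.4
position: [0.5226, 0.1975, 0.0986]
orientation: [0.985, -0.173, 0.0, 0.0]
force: [0.3, 0.1, -0.5]
width: 0.0654
grip_force: 15.0
```

>>> {"fn": "apply_moves", "kwargs": {
  "steps": [
    {"fingers":0.2,"travel":[0,0,0.03],"turn":[0,0,0]},
    {"fingers":0.2,"travel":[0,0,0.03],"turn":[0,0,0]},
    {"fingers":0.2,"travel":[0,0,0.03],"turn":[0,0,0]}
  ]
}}

```text
t: 8.65
position: [0.5227, 0.1975, 0.0985]
orientation: [0.985, -0.173, 0.0, -0.0]
force: [-2.0, -0.5, 5.9]
width: 0.066
grip_force: 15.0
```

```bash
python3 - <<'E'
from h import *
s=read_state();print(s["t"],s["position"],s["force"],s["torque"])
E
```

```text
8.65 [0.52269937 0.19751803 0.09849584] [-2.02679251 -0.46034045  5.94395491] [-0.23260053  0.43594451 -0.03657326]
```

Contact at about 6 N, so I'm releasing: opening slowly, then rising straight up.

>>> {"fn": "apply_moves", "kwargs": {
  "steps": [
    {"fingers":0.75,"travel":[0,0,-0.02],"turn":[0,0,0]},
    {"fingers":0.8,"travel":[0,0,-0.02],"turn":[0,0,0]},
    {"fingers":0.9,"travel":[0,0,-0.02],"turn":[0,0,0]},
    {"fingers":1,"travel":[0,0,-0.02],"turn":[0,0,0]},
    {"fingers":1,"travel":[0,0,-0.02],"turn":[0,0,0]}
  ]
}}

```text
t: 9.07
position: [0.5226, 0.1975, 0.0983]
orientation: [0.985, -0.173, -0.0, 0.0]
force: [0.2, 0.4, 1.3]
width: 0.0907
grip_force: 0.0
```

>>> {"fn": "apply_moves", "kwargs": {
  "steps": [
    {"fingers":1,"travel":[0,0,-0.3],"turn":[0,0,0]},
    {"fingers":1,"travel":[0,0,-1],"turn":[0,0,0]},
    {"fingers":1,"travel":[0,0,-2.2],"turn":[0,0,0]},
    {"fingers":1,"travel":[0,0,-3.6],"turn":[0,0,0]},
    {"fingers":1,"travel":[0,0,-4.6],"turn":[0,0,0]}
  ]
}}

```text
t: 9.48
position: [0.5229, 0.1976, 0.2164]
orientation: [0.985, -0.173, 0.001, -0.0]
force: [-0.0, 0.9, 0.6]
width: 0.0952
grip_force: 0.0
```

```bash
python3 - <<'E'
from h import *
s=read_state();print(s["t"],s["position"],s["width"])
w=wrist();print(rect(w,"board",.103),[np.round(d["xyz"],4) for d in pinpoint(w,"board")])
for j in([.631,-.002],[.634,-.230],[.456,-.369]): print(tool(s,j+[.2]))
f=grab_frame("top")
for n in "jar_a",:
  for d in pinpoint(f,n): print(n,round(d["p"],2),np.round(d["xyz"],3))
  for d in pinpoint(w,n): print(n,round(d["p"],2),np.round(d["xyz"],3))
E
```

```text
9.4833 [0.52285799 0.19759906 0.21637434] 0.09519102252091113
{'p': 0.58, 'c': [522.2, 197.7], 's': [139.8, 66.8], 'yaw': -20.0} [array([0.5185, 0.1974, 0.0969])]
(array([6.79, 6.03, 0.66]), -19.92)
(array([10.01, 14.57,  0.66]), -19.92)
(array([ 5.21, 22.22,  0.64]), -19.92)
jar_a 0.98 [0.398 0.044 0.002]
jar_a 0.96 [0.545 0.062 0.001]
jar_a 0.95 [ 0.633 -0.228  0.002]
jar_a 0.91 [ 0.631 -0.003  0.001]
jar_a 0.67 [ 0.454 -0.374 -0.004]
jar_a 0.91 [0.375 0.323 0.001]
jar_a 0.9 [ 0.639 -0.004 -0.002]
jar_a 0.89 [ 0.63  -0.228  0.001]
jar_a 0.8 [ 0.538  0.062 -0.001]
jar_a 0.69 [0.397 0.044 0.003]
```

The board is down at (522,197.7), yaw -20.0, on the tile's pose of (522,197.2), yaw -20.1. Next is the first jar at (0.632,-0.003).

>>> {"fn": "apply_moves", "kwargs": {
  "steps": [
    {"fingers":1,"travel":[0.5,0.45,0],"turn":[0,0,0]},
    {"fingers":1,"travel":[1.4,1.25,0],"turn":[0,0,0]},
    {"fingers":1,"travel":[2.4,2.15,0],"turn":[0,0,0]},
    {"fingers":1,"travel":[3.4,3,0],"turn":[0,0,0]},
    {"fingers":1,"travel":[4.4,3.9,0],"turn":[0,0,0]}
  ]
}}

```text
t: 10.2
position: [0.5929, 0.0671, 0.212]
orientation: [0.985, -0.173, -0.001, 0.0]
force: [0.9, 0.7, 0.4]
width: 0.095
grip_force: 0.0
```

>>> {"fn": "apply_moves", "kwargs": {
  "steps": [
    {"fingers":1,"travel":[0.9,0.8,0.3],"turn":[0,0,0]},
    {"fingers":1,"travel":[1.8,1.6,0.8],"turn":[0,0,0]},
    {"fingers":1,"travel":[2.3,2.1,1.6],"turn":[0,0,0]},
    {"fingers":1,"travel":[2.4,2.15,2.6],"turn":[0,0,0]},
    {"fingers":1,"travel":[2.4,2.15,3.2],"turn":[0,0,0]}
  ]
}}

```text
t: 10.62
position: [0.6301, -0.0041, 0.1295]
orientation: [0.985, -0.174, -0.002, 0.0]
force: [0.2, 0.1, -0.7]
width: 0.0952
grip_force: 0.0
```

```bash
python3 - <<'E'
from h import *
w=wrist();s=read_state();print(s["t"],s["position"])
print([(round(d["p"],2),np.round(d["xyz"],3)) for d in pinpoint(w,"jar_a")],tool(s,[.632,-.003,.036]))
E
```

```text
10.6667 [ 0.62881416 -0.00331309  0.12721644]
[(0.61, array([ 0.641, -0.002, -0.001])), (0.59, array([ 0.628, -0.229,  0.005]))] (array([ 0.14, -0.06,  3.65]), -20.0)
```

>>> {"fn": "apply_moves", "kwargs": {
  "steps": [
    {"fingers":1,"travel":[0.1,0,0.8],"turn":[0,0,0]},
    {"fingers":1,"travel":[0.1,0,1.8],"turn":[0,0,0]},
    {"fingers":1,"travel":[0.1,0,2.8],"turn":[0,0,0]},
    {"fingers":1,"travel":[0.1,0,3.5],"turn":[0,0,0]},
    {"fingers":0.6,"travel":[0.1,0,3.7],"turn":[0,0,0]}
  ],
  "squeeze": 25
}}

```text
t: 11.13
position: [0.6321, -0.003, 0.0386]
orientation: [0.985, -0.173, -0.002, 0.0]
force: [-0.0, -0.0, -1.0]
width: 0.0917
grip_force: 0.0
```

>>> {"fn": "apply_moves", "kwargs": {
  "steps": [
    {"fingers":0.3,"travel":[0,0,0],"turn":[0,0,0]},
    {"fingers":0.3,"travel":[0,0,0],"turn":[0,0,0]},
    {"fingers":0.3,"travel":[0,0,0],"turn":[0,0,0]},
    {"fingers":0.3,"travel":[0,0,0],"turn":[0,0,0]},
    {"fingers":0.3,"travel":[0,0,0],"turn":[0,0,0]}
  ],
  "squeeze": 25
}}

```text
t: 11.55
position: [0.6338, -0.0035, 0.0422]
orientation: [0.985, -0.173, 0.001, -0.0]
force: [-1.3, 0.9, 4.9]
width: 0.0646
grip_force: 25.0
```

```bash
python3 - <<'E'
from h import *
s=read_state();print(s["t"],s["position"],s["width"],s["grip_force"],s["force"],s["torque"])
E
```

```text
11.55 [ 0.63384646 -0.00345166  0.04218944] 0.06457107172380001 25.000965795479715 [-1.26837218  0.85550676  4.94630207] [ 0.23976584  0.13236686 -0.07210307]
```

>>> {"fn": "apply_moves", "kwargs": {
  "steps": [
    {"fingers":0.3,"travel":[0,0,-0.15],"turn":[0,0,0]},
    {"fingers":0.3,"travel":[0,0,-0.4],"turn":[0,0,0]},
    {"fingers":0.3,"travel":[0,0,-0.6],"turn":[0,0,0]},
    {"fingers":0.3,"travel":[0,0,-0.7],"turn":[0,0,0]},
    {"fingers":0.3,"travel":[0,0,-0.7],"turn":[0,0,0]}
  ]
}}

```text
t: 11.97
position: [0.6336, -0.0035, 0.0593]
orientation: [0.985, -0.173, 0.001, 0.0]
force: [-1.0, -1.0, -1.3]
width: 0.0641
grip_force: 25.0
```

>>> {"fn": "apply_moves", "kwargs": {
  "steps": [
    {"fingers":0.3,"travel":[0,0,0],"turn":[0,0,0]},
    {"fingers":0.3,"travel":[0,0,0],"turn":[0,0,0]},
    {"fingers":0.3,"travel":[0,0,0],"turn":[0,0,0]}
  ]
}}

```text
t: 12.22
position: [0.6331, -0.0035, 0.0581]
orientation: [0.985, -0.173, -0.0, 0.0]
force: [0.0, 0.1, -1.0]
width: 0.0644
grip_force: 25.0
```

```bash
python3 - <<'E'
from h import *
F=[]
for k in range(3): F.append(read_state()["force"]); grab_frame("top")
s=read_state();print(np.round(F,1),s["position"],s["joint_efforts"],s["t"])
E
```

```text
[[ 0.   0.1 -1. ]
 [-0.   0.1 -1.7]
 [ 0.3 -0.1 -1.1]] [ 0.6331588  -0.00347085  0.05813497] [ 2.50509918e-03 -6.77388024e+01 -1.98518443e+01  1.10070559e-02
 -8.51532910e-02  9.80219647e-05] 12.3667
```

About 1.3 N, so it's a light jar. Setting it back down.

>>> {"fn": "apply_moves", "kwargs": {
  "steps": [
    {"fingers":0.3,"travel":[0,0,0.15],"turn":[0,0,0]},
    {"fingers":0.3,"travel":[0,0,0.35],"turn":[0,0,0]},
    {"fingers":0.3,"travel":[0,0,0.5],"turn":[0,0,0]},
    {"fingers":0.3,"travel":[0,0,0.6],"turn":[0,0,0]},
    {"fingers":0.3,"travel":[0,0,0.64],"turn":[0,0,0]}
  ]
}}

```text
t: 12.78
position: [0.633, -0.0035, 0.0422]
orientation: [0.985, -0.173, -0.0, 0.0]
force: [-5.3, 1.0, 12.2]
width: 0.0642
grip_force: 25.0
```

>>> {"fn": "apply_moves", "kwargs": {
  "steps": [
    {"fingers":0.3,"travel":[0,0,0.02],"turn":[0,0,0]},
    {"fingers":0.75,"travel":[0,0,0.02],"turn":[0,0,0]},
    {"fingers":0.9,"travel":[0,0,0.02],"turn":[0,0,0]},
    {"fingers":1,"travel":[0,0,0.02],"turn":[0,0,0]},
    {"fingers":1,"travel":[0,0,0.02],"turn":[0,0,0]}
  ]
}}

```text
t: 13.2
position: [0.6333, -0.0035, 0.0417]
orientation: [0.985, -0.173, 0.0, 0.0]
force: [-0.3, -1.0, -0.5]
width: 0.0858
grip_force: 0.0
```

```bash
python3 - <<'E'
from h import *
s=read_state();print(s["t"],s["position"],s["width"],s["force"],tool(s,[.633,-.229,.18]))
E
```

```text
13.2 [ 0.63329321 -0.00350036  0.04174611] 0.0858245081584403 [-0.26716502 -1.04414454 -0.54801424] (array([ 3.06,  8.48, -5.53]), -19.92)
```

>>> {"fn": "apply_moves", "kwargs": {
  "steps": [
    {"fingers":1,"travel":[0,0,-0.4],"turn":[0,0,0]},
    {"fingers":1,"travel":[0,0,-1.6],"turn":[0,0,0]},
    {"fingers":1,"travel":[0,0,-3],"turn":[0,0,0]},
    {"fingers":1,"travel":[0,0,-4.4],"turn":[0,0,0]},
    {"fingers":1,"travel":[0.1,0.3,-5.5],"turn":[0,0,0]}
  ]
}}

```text
t: 13.62
position: [0.6333, -0.0106, 0.1828]
orientation: [0.985, -0.173, 0.001, -0.0]
force: [0.8, 0.8, 0.8]
width: 0.0946
grip_force: 0.0
```

>>> {"fn": "apply_moves", "kwargs": {
  "steps": [
    {"fingers":1,"travel":[0.3,1,0],"turn":[0,0,0]},
    {"fingers":1,"travel":[0.8,2.4,0],"turn":[0,0,0]},
    {"fingers":1,"travel":[1.3,3.8,0],"turn":[0,0,0]},
    {"fingers":1,"travel":[1.8,5.3,0],"turn":[0,0,0]},
    {"fingers":1,"travel":[2.3,6.7,0],"turn":[0,0,0]}
  ]
}}

```text
t: 14.03
position: [0.6297, -0.1902, 0.1804]
orientation: [0.985, -0.173, 0.0, 0.0]
force: [0.5, -0.1, 0.0]
width: 0.0954
grip_force: 0.0
```

>>> {"fn": "apply_moves", "kwargs": {
  "steps": [
    {"fingers":1,"travel":[0.4,1,0.4],"turn":[0,0,0]},
    {"fingers":1,"travel":[0.66,1.48,0.9],"turn":[0,0,0]},
    {"fingers":1,"travel":[0.66,1.48,1.5],"turn":[0,0,0]},
    {"fingers":1,"travel":[0.66,1.48,1.9],"turn":[0,0,0]},
    {"fingers":1,"travel":[0.66,1.48,2],"turn":[0,0,0]}
  ]
}}

```text
t: 14.45
position: [0.6322, -0.2279, 0.1274]
orientation: [0.985, -0.173, -0.002, -0.0]
force: [-0.5, 0.6, 0.4]
width: 0.0948
grip_force: 0.0
```

```bash
python3 - <<'E'
from h import *
w=wrist();s=read_state();print(s["t"],s["position"])
print([(round(d["p"],2),np.round(d["xyz"],3)) for d in pinpoint(w,"jar_a")],tool(s,[.633,-.229,.042]))
E
```

```text
14.5 [ 0.63248702 -0.22774985  0.12796108]
[(0.87, array([ 0.628, -0.23 ,  0.003]))] (array([0.04, 0.04, 3.44]), -19.88)
```

>>> {"fn": "apply_moves", "kwargs": {
  "steps": [
    {"fingers":1,"travel":[0,0.03,0.8],"turn":[0,0,0]},
    {"fingers":1,"travel":[0,0.03,1.8],"turn":[0,0,0]},
    {"fingers":1,"travel":[0,0.03,2.8],"turn":[0,0,0]},
    {"fingers":1,"travel":[0,0.03,3.4],"turn":[0,0,0]},
    {"fingers":0.6,"travel":[0,0.03,3.5],"turn":[0,0,0]}
  ]
}}

```text
t: 14.97
position: [0.632, -0.2283, 0.04]
orientation: [0.985, -0.172, -0.001, -0.0]
force: [0.4, 1.3, -1.6]
width: 0.092
grip_force: 0.0
```

>>> {"fn": "apply_moves", "kwargs": {
  "steps": [
    {"fingers":0.3,"travel":[0,0,0],"turn":[0,0,0]},
    {"fingers":0.3,"travel":[0,0,0],"turn":[0,0,0]},
    {"fingers":0.3,"travel":[0,0,0],"turn":[0,0,0]},
    {"fingers":0.3,"travel":[0,0,0],"turn":[0,0,0]},
    {"fingers":0.3,"travel":[0,0,0],"turn":[0,0,0]}
  ]
}}

```text
t: 15.38
position: [0.6332, -0.23, 0.0433]
orientation: [0.985, -0.173, 0.001, 0.0]
force: [-0.5, -1.4, 6.6]
width: 0.0643
grip_force: 25.0
```

>>> {"fn": "apply_moves", "kwargs": {
  "steps": [
    {"fingers":0.3,"travel":[0,0,-0.15],"turn":[0,0,0]},
    {"fingers":0.3,"travel":[0,0,-0.4],"turn":[0,0,0]},
    {"fingers":0.3,"travel":[0,0,-0.6],"turn":[0,0,0]},
    {"fingers":0.3,"travel":[0,0,-0.7],"turn":[0,0,0]},
    {"fingers":0.3,"travel":[0,0,-0.7],"turn":[0,0,0]}
  ]
}}

```text
t: 15.8
position: [0.6329, -0.2296, 0.0601]
orientation: [0.985, -0.173, 0.0, 0.0]
force: [0.7, -0.0, -4.6]
width: 0.0644
grip_force: 25.0
```

>>> {"fn": "apply_moves", "kwargs": {
  "steps": [
    {"fingers":0.3,"travel":[0,0,0],"turn":[0,0,0]},
    {"fingers":0.3,"travel":[0,0,0],"turn":[0,0,0]},
    {"fingers":0.3,"travel":[0,0,0],"turn":[0,0,0]}
  ]
}}

```text
t: 16.05
position: [0.6325, -0.2295, 0.059]
orientation: [0.985, -0.173, -0.0, -0.0]
force: [0.8, 0.1, -5.2]
width: 0.0644
grip_force: 25.0
```

```bash
python3 - <<'E'
from h import *
F=[]
for k in range(3): F.append(read_state()["force"]); grab_frame("top")
s=read_state();print(np.round(F,1),s["position"],s["width"],s["t"])
E
```

```text
[[ 0.8  0.1 -5.2]
 [-0.4 -0.3 -4.8]
 [ 0.6 -0.7 -5.5]] [ 0.63258893 -0.22951078  0.05916132] 0.06429670695235219 16.2
```

About 5.2 N (0.53 kg), so this is the heavy jar. Lifting it and carrying it to the board.

>>> {"fn": "apply_moves", "kwargs": {
  "steps": [
    {"fingers":0.3,"travel":[0,0,-0.6],"turn":[0,0,0]},
    {"fingers":0.3,"travel":[0,0,-1.8],"turn":[0,0,0]},
    {"fingers":0.3,"travel":[0,0,-3.2],"turn":[0,0,0]},
    {"fingers":0.3,"travel":[0,0,-4.6],"turn":[0,0,0]},
    {"fingers":0.3,"travel":[0,0,-5.8],"turn":[0,0,0]}
  ],
  "squeeze": 28
}}

```text
t: 16.62
position: [0.6327, -0.2296, 0.2067]
orientation: [0.985, -0.173, 0.0, 0.0]
force: [1.1, -0.4, -5.0]
width: 0.0646
grip_force: 28.0
```

>>> {"fn": "apply_moves", "kwargs": {
  "steps": [
    {"fingers":0.3,"travel":[-0.2,-0.3,-0.4],"turn":[0,0,0]},
    {"fingers":0.3,"travel":[-0.7,-1,-0.6],"turn":[0,0,0]},
    {"fingers":0.3,"travel":[-1.4,-2,-0.6],"turn":[0,0,0]},
    {"fingers":0.3,"travel":[-2.2,-3.2,-0.6],"turn":[0,0,0]},
    {"fingers":0.3,"travel":[-3,-4.4,-0.6],"turn":[0,0,0]}
  ]
}}

```text
t: 17.03
position: [0.5983, -0.0989, 0.2179]
orientation: [0.985, -0.173, -0.001, -0.0]
force: [0.6, 0.6, -5.8]
width: 0.0643
grip_force: 28.0
```

>>> {"fn": "apply_moves", "kwargs": {
  "steps": [
    {"fingers":0.3,"travel":[-0.8,-1.2,0],"turn":[0,0,0]},
    {"fingers":0.3,"travel":[-1.6,-2.3,0],"turn":[0,0,0]},
    {"fingers":0.3,"travel":[-2.4,-3.5,0],"turn":[0,0,0]},
    {"fingers":0.3,"travel":[-3.2,-4.7,0],"turn":[0,0,0]},
    {"fingers":0.3,"travel":[-4,-5.9,0],"turn":[0,0,0]}
  ]
}}

```text
t: 17.45
position: [0.5543, 0.0741, 0.2182]
orientation: [0.985, -0.173, -0.001, 0.0]
force: [1.0, -0.4, -5.6]
width: 0.0642
grip_force: 28.0
```

>>> {"fn": "apply_moves", "kwargs": {
  "steps": [
    {"fingers":0.3,"travel":[-0.8,-1.1,0],"turn":[0,0,0]},
    {"fingers":0.3,"travel":[-1.5,-2.1,0],"turn":[0,0,0]},
    {"fingers":0.3,"travel":[-2.2,-3.1,0],"turn":[0,0,0]},
    {"fingers":0.3,"travel":[-2.7,-3.9,0],"turn":[0,0,0]},
    {"fingers":0.3,"travel":[-2.96,-4.26,0],"turn":[0,0,0]}
  ]
}}

```text
t: 17.87
position: [0.5208, 0.2003, 0.2182]
orientation: [0.985, -0.172, -0.001, 0.0]
force: [0.1, -1.0, -5.3]
width: 0.0645
grip_force: 28.0
```

>>> {"fn": "apply_moves", "kwargs": {
  "steps": [
    {"fingers":0.3,"travel":[0,0,0],"turn":[0,0,0]},
    {"fingers":0.3,"travel":[0,0,0],"turn":[0,0,0]}
  ]
}}

```text
t: 18.03
position: [0.522, 0.1977, 0.2186]
orientation: [0.985, -0.172, -0.0, 0.0]
force: [0.3, -0.5, -5.1]
width: 0.0643
grip_force: 28.0
```

```bash
python3 - <<'E'
from h import *
for k in range(2):
    w=wrist();s=read_state()
    for n in("recognise","pinpoint"): print(n,[(round(d["p"],2),np.round(d["xyz"],4)) for d in globals()[n](w,"jar_a")])
print(s["t"],s["position"],s["width"],s["force"],tool(s,[.5223,.1975,.1462]),rect(w,"board",.103))
f=grab_frame("top");print([(round(d["p"],2),np.round(d["xyz"],3)) for d in pinpoint(f,"jar_a")])
sc=grab_frame("scene");print([(round(d["p"],2),np.round(d["xyz"],3)) for d in pinpoint(sc,"jar_a")])
cv2.imwrite("pics/w5.png",w["image"][:,:,::-1])
E
```

```text
recognise [(0.95, array([0.6347, 0.0113, 0.0909])), (0.84, array([0.5426, 0.0731, 0.0883])), (0.79, array([0.4032, 0.3247, 0.0853])), (0.67, array([0.4147, 0.0469, 0.067 ])), (0.59, array([0.5356, 0.1941, 0.2674]))]
pinpoint [(0.94, array([0.3964, 0.0409, 0.003 ])), (0.62, array([0.5156, 0.1994, 0.1783])), (0.61, array([ 0.635 , -0.0051, -0.0036])), (0.58, array([ 0.5427,  0.0617, -0.0013]))]
recognise [(0.95, array([0.5421, 0.0718, 0.091 ])), (0.9, array([0.5379, 0.1928, 0.2712])), (0.73, array([0.4001, 0.3204, 0.0809])), (0.67, array([0.4173, 0.0505, 0.0693])), (0.56, array([0.6329, 0.0117, 0.0852]))]
pinpoint [(0.93, array([ 0.5407,  0.0646, -0.0017])), (0.88, array([0.3976, 0.0448, 0.0013])), (0.83, array([0.5182, 0.2006, 0.1769])), (0.64, array([ 0.6383, -0.003 ,  0.002 ]))]
18.2333 [0.52281567 0.19656354 0.21910437] 0.06482261052777671 [ 0.49535586  0.83987633 -5.44776174] (array([-0.03, -0.03,  2.92]), -20.0) {'p': 0.66, 'c': [553.7, 185.9], 's': [73.4, 66.8], 'yaw': -19.5}
[(0.96, array([0.395, 0.045, 0.001])), (0.88, array([ 0.458, -0.373, -0.002])), (0.77, array([ 0.63 , -0.006, -0.002])), (0.64, array([0.545, 0.06 , 0.   ]))]
[(0.97, array([ 0.632, -0.003, -0.002])), (0.81, array([0.398, 0.041, 0.002])), (0.76, array([ 0.457, -0.373, -0.001])), (0.74, array([0.541, 0.06 , 0.002])), (0.67, array([0.378, 0.329, 0.001])), (0.55, array([0.516, 0.201, 0.173])), (0.16, array([0.52 , 0.199, 0.094]))]
```

View pics/w5.png

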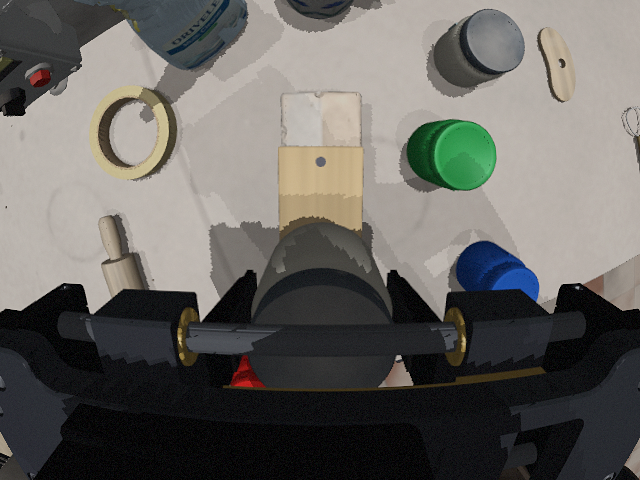

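The heavy jar hangs upright over the board, lowest front rim at (318,218), board hole at (320,162). I'm checking its offset along the board from that rim.

```bash
python3 - <<'E'
from h import *
w=wrist();s=read_state();P=s["position"][:2]
t=np.radians(-20);ux=np.array([np.cos(t),np.sin(t)]);uy=np.array([np.sin(t),-np.cos(t)])
zb=s["position"][2]-.0432
for d in silhouettes(w,"jar_a"):
    m=d["pixels"];ys,xs=np.nonzero(m)
    if abs(xs.mean()-318)<30 and ys.mean()>220:
        for dx in(-30,-20,0,20,30):
            c=318+dx;y=ys[xs==c].min()-.5;q=plane(w,[[c+.5,y]],zb)[0]-P
            lx,ly=q@ux,q@uy;print(c,y,"centre ahead mm",round(1000*(lx-np.sqrt(.032**2-ly**2)),1),round(1000*ly,1))
b=rect(w,"board",.103);c=np.array(b["c"])/1000-P
print(b,"board front ahead",(c@ux)*1000+b["s"][0]/2,"lat",c@uy*1000,s["position"])
E
```

```text
288 233.5 centre ahead mm -7.3 -19.4
298 226.5 centre ahead mm -6.7 -13.3
318 221.5 centre ahead mm -6.5 -1.4
338 224.5 centre ahead mm -6.6 10.4
348 228.5 centre ahead mm -6.3 16.4
{'p': 0.68, 'c': [553.5, 186.0], 's': [72.4, 66.6], 'yaw': -20.0} board front ahead 69.08263934401495 lat 0.14999641163147998 [0.52265173 0.19738748 0.21935072]
```

The jar sits about 6 mm behind the tool centre, so I'm shifting 0.23 units forward while lowering it.

>>> {"fn": "apply_moves", "kwargs": {
  "steps": [
    {"fingers":0.3,"travel":[0.12,0,0.3],"turn":[0,0,0]},
    {"fingers":0.3,"travel":[0.23,0,0.9],"turn":[0,0,0]},
    {"fingers":0.3,"travel":[0.23,0,1.6],"turn":[0,0,0]},
    {"fingers":0.3,"travel":[0.23,0,2.2],"turn":[0,0,0]},
    {"fingers":0.3,"travel":[0.23,0,2.5],"turn":[0,0,0]}
  ]
}}

```text
t: 19.15
position: [0.5274, 0.1953, 0.1546]
orientation: [0.985, -0.173, -0.001, 0.001]
force: [-0.3, 0.2, -5.8]
width: 0.0646
grip_force: 28.0
```

>>> {"fn": "apply_moves", "kwargs": {
  "steps": [
    {"fingers":0.3,"travel":[0,0,0.1],"turn":[0,0,0]},
    {"fingers":0.3,"travel":[0,0,0.2],"turn":[0,0,0]},
    {"fingers":0.3,"travel":[0,0,0.26],"turn":[0,0,0]},
    {"fingers":0.3,"travel":[0,0,0.28],"turn":[0,0,0]},
    {"fingers":0.3,"travel":[0,0,0.28],"turn":[0,0,0]}
  ]
}}

```text
t: 19.57
position: [0.5282, 0.1956, 0.1503]
orientation: [0.985, -0.173, 0.0, -0.0]
force: [-0.8, 1.2, -5.2]
width: 0.0643
grip_force: 28.0
```

```bash
python3 - <<'E'
from h import *
s=read_state();print(s["t"],s["position"],s["force"])
E
```

```text
19.5667 [0.52823816 0.19563246 0.15032734] [-0.82177223  1.24037385 -5.17404517]
```

>>> {"fn": "apply_moves", "kwargs": {
  "steps": [
    {"fingers":0.3,"travel":[0,0,0.03],"turn":[0,0,0]},
    {"fingers":0.3,"travel":[0,0,0.06],"turn":[0,0,0]},
    {"fingers":0.3,"travel":[0,0,0.09],"turn":[0,0,0]},
    {"fingers":0.3,"travel":[0,0,0.12],"turn":[0,0,0]},
    {"fingers":0.3,"travel":[0,0,0.12],"turn":[0,0,0]}
  ]
}}

```text
t: 19.98
position: [0.528, 0.1955, 0.1467]
orientation: [0.985, -0.173, -0.0, 0.0]
force: [-0.2, 0.7, -5.8]
width: 0.0649
grip_force: 28.0
```

>>> {"fn": "apply_moves", "kwargs": {
  "steps": [
    {"fingers":0.3,"travel":[0,0,0.015],"turn":[0,0,0]},
    {"fingers":0.3,"travel":[0,0,0.02],"turn":[0,0,0]}
  ]
}}

```text
t: 20.15
position: [0.528, 0.1956, 0.1463]
orientation: [0.985, -0.173, 0.0, 0.0]
force: [-0.1, -0.0, -3.4]
width: 0.0642
grip_force: 28.0
```

>>> {"fn": "apply_moves", "kwargs": {
  "steps": [
    {"fingers":0.3,"travel":[0,0,0.01],"turn":[0,0,0]},
    {"fingers":0.3,"travel":[0,0,0.01],"turn":[0,0,0]}
  ]
}}

```text
t: 20.32
position: [0.528, 0.1956, 0.1463]
orientation: [0.985, -0.173, 0.0, 0.0]
force: [-1.2, 0.4, -1.0]
width: 0.0647
grip_force: 28.0
```

Most of the weight is on the board now, so I'm opening and going straight up.

>>> {"fn": "apply_moves", "kwargs": {
  "steps": [
    {"fingers":0.72,"travel":[0,0,0],"turn":[0,0,0]},
    {"fingers":0.75,"travel":[0,0,0],"turn":[0,0,0]},
    {"fingers":0.85,"travel":[0,0,0],"turn":[0,0,0]},
    {"fingers":1,"travel":[0,0,0],"turn":[0,0,0]},
    {"fingers":1,"travel":[0,0,0],"turn":[0,0,0]}
  ]
}}

```text
t: 20.73
position: [0.5282, 0.1956, 0.1462]
orientation: [0.985, -0.173, 0.0, -0.0]
force: [-0.2, 0.2, -0.3]
width: 0.0859
grip_force: 0.0
```

>>> {"fn": "apply_moves", "kwargs": {
  "steps": [
    {"fingers":1,"travel":[0,0,-0.3],"turn":[0,0,0]},
    {"fingers":1,"travel":[0,0,-1],"turn":[0,0,0]},
    {"fingers":1,"travel":[0,0,-2],"turn":[0,0,0]},
    {"fingers":1,"travel":[0,0,-3.2],"turn":[0,0,0]},
    {"fingers":1,"travel":[0,0,-4.4],"turn":[0,0,0]}
  ]
}}

```text
t: 21.15
position: [0.5277, 0.1955, 0.2578]
orientation: [0.985, -0.173, -0.0, 0.0]
force: [0.1, -0.4, 0.2]
width: 0.0949
grip_force: 0.0
```

>>> {"fn": "apply_moves", "kwargs": {
  "steps": [
    {"fingers":1,"travel":[-1,0,-0.6],"turn":[0,0,0]},
    {"fingers":1,"travel":[-2,0,-0.6],"turn":[0,0,0]},
    {"fingers":1,"travel":[-3,0,-0.6],"turn":[0,0,0]},
    {"fingers":1,"travel":[-4,0,-0.6],"turn":[0,0,0]},
    {"fingers":1,"travel":[-4.4,0,-0.6],"turn":[0,0,0]}
  ]
}}

```text
t: 21.57
position: [0.4222, 0.2336, 0.2719]
orientation: [0.985, -0.173, 0.0, -0.0]
force: [0.2, 0.0, -0.4]
width: 0.0953
grip_force: 0.0
```

```bash
python3 - <<'E'
from h import *
w=wrist();s=read_state();print(s["t"],s["position"],s["force"],rect(w,"board",.103))
for n in(w,grab_frame("scene")): print([(round(d["p"],2),np.round(d["xyz"],4)) for d in pinpoint(n,"jar_a")])
a=cv2.resize(w["image"],(400,300));b=cv2.resize(grab_frame("scene")["image"][120:420,60:460],(400,300))
cv2.imwrite("pics/end.png",np.hstack([a,b])[:,:,::-1])
E
```

```text
21.6167 [0.42205651 0.23380215 0.27196391] [-0.15000014  0.74755452  0.82096364] {'p': 0.89, 'c': [480.3, 212.7], 's': [65.9, 53.6], 'yaw': 70.1}
[(0.9, array([0.3753, 0.3211, 0.0034])), (0.82, array([0.3931, 0.0432, 0.0021])), (0.75, array([ 0.5402,  0.0647, -0.0019])), (0.65, array([0.5237, 0.1974, 0.1047]))]
[(0.92, array([ 0.6343, -0.0057, -0.0016])), (0.79, array([0.3741, 0.3267, 0.0034])), (0.64, array([0.3975, 0.0443, 0.0013])), (0.61, array([0.5416, 0.0627, 0.0028])), (0.56, array([0.5193, 0.1981, 0.1027]))]
```

View pics/end.png

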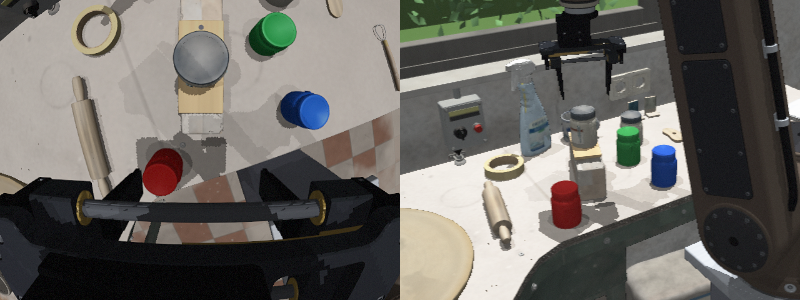

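The jar stands upright in the middle of the board (left image at (201,57), right at (582,125)). The colored look-alikes are where they were, and the gripper is clear. Handing in.

```bash
python3 -c "
from plant import *
print(close_job())"
```

```text
the job is handed in; nothing more can be done
None
```

The job is handed in at about 22 s: the board lies centred and aligned on the tile, the heavy jar (about 0.53 kg) stands upright on its middle, and the other two jars stand on the bench; I lifted one of those, about 1.3 N, and took the third as light without lifting it.

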